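# Test the sander's mushroom stop

## Robot

A 7-joint arm with a two-finger parallel gripper is mounted at the origin on the work surface. World frame = base frame: x ahead of the robot, y to its left, z up, the work surface at z = 0. Lengths are in m, angles in rad, forces in N, time in s.
With the tool pointing down it reaches from about 0.4 to 0.85 m from the base axis. Payload 4.5 kg.
Tool frame: the origin (TCP) lies on the front face of the gripper's body, between the roots of the fingers; the fingertips stand 73 mm ahead of it and the grasp point (between the pads) lies 54 mm ahead of it; z points along the fingers, y is the line along which they close (so a half turn about z gives the same grasp; the last joint's range is limited). The gripper opens to 85 mm and grips with 20 to 120 N. Pads are 22 mm wide; open, the fingers measure 114 mm over their backs; the gripper's body (76 mm by 85 mm) begins 54 mm behind the grasp point. The pads swing forward as they close: fully open they stand 13 mm farther back than shut.
Start: joints at [1.325, 0.689, -0.195, 1.565, 0.157, 0.902, -0.215], TCP at [0.173, -0.601, 0.304] pointing down, gripper open.
Joint ranges: [-3.01, 3.01], [-0.46, 2.08], [-1.47, 1.51], [0.13, 2.56], [-1, 4.14], [0.04, 2.09], [-2.66, 2.66]. Speed limits (rad/s): [2.57, 2.57, 3.14, 3.14, 3.14, 3.14, 3.14].

## Interface

Orientations are given as a rotation vector (axis times angle).
In Python, from cell import read_state, viewer, job, spotter gives the robot as it stands.
- The arm moves only by the tool drive_tool, never from a script. Its argument "motion" is a list of rows, each an object with "jaw": the opening, from -1 (shut) to 1 (fully open); "slide": the shift along the world's x, y, z in mm, a list of three; "spin": the turn about the world's z in rad. In form: [{"jaw": jaw, "slide": [x, y, z], "spin": spin}, ...]. A call has exactly 8 rows; each row shifts and turns the commanded pose from where the row before left it; what a row does not reach is not made up. A row lasts 1/8 s, in which the tool goes at most 62.5 mm and 10.7 degrees, less where a joint would pass 70% of its speed; a pose out of reach is approached as far as the arm can. A call is refused whole if a number of a shift passes 62.5 or a number of a turn 0.188, either way. A call with a gripper value outside its range is refused whole. The fingers move at their own pace and stop on an object; the grip force is fixed at half the most. Time passes only in rows, so rows that do not move let the fingers close, or fill a call up. It gives the time, the measured TCP pose, the force, the opening and the grip force at its end, in the units of the state.
- read_state(): the state, without advancing time (a new reading comes with each control period).
- viewer.capture(name): name is "scene" or "side" or "wrist"; returns the picture (420x560x3 uint8, red, green, blue); there is no depth.
- viewer.camera_model(name): a dict with "intrinsics" (3x3 intrinsics, pixels), "xyz" and "orientation" of the camera in the world. Camera axes: x right, y down, z forward; pixel columns grow to the right and rows downward; lengths in m; the calibration is good to about 2 mm. A picture is of the moment at which its call begins: read the wrist's pose just before it. camera_model takes no time and is no camera call; for the wrist camera it gives the pose at the moment of the call.
- job.sign_off(): hands the job in; it is judged then, once.
Trained networks look in the newest picture that a camera, given by its name, has taken for a name from the list of things; names that differ only in an ending like _2 or _b are one class to them, and where a whole thing is asked for, a point or a joint stands for the part that bears it (a point fixed in the world has none). Each returns a list of dicts, best first, with "confidence" (0 to 1); they miss things now and then, are a little off and sometimes report something else, mostly with a low value. They report only what shows in the picture. A call takes as long as a camera call.
- spotter.cut_out(camera, name): "region" (420x560 bool, what is visible of it).
- spotter.place_of(camera, name): "position" ([x, y, z] in m, in world coordinates, good to about 4 mm: a listed point, or the origin of a listed thing).
The state is a dict: "time": time; "joints": joint angles; "joint_velocities": joint speeds; "joint_torque": joint torques, N m; "position": TCP position; "eef_rot": TCP orientation; "wrist_force": force on the tool from outside, world axes, zero at the start; "wrist_torque": the same for the moment, N m; "opening": finger opening in m; "finger_force": force on a finger pad.
Only numpy, scipy, OpenCV 4.12 (cv2) and the standard library are available. Lean on these libraries where they do the work, as an engineer would, in place of code of your own. Each camera call takes 0.05 s, during which the arm holds its last target. There are 200 camera calls.

## Task

Before the disc sander is used, test its stop: with a fingertip press the mushroom stop button on the control box fully in until it latches, and take the hand off it so that it is seen to stay in. Then push one of its two ears round clockwise (seen from above) with the side of a fingertip until it unlatches, let go, and leave it sprung fully out and turned back. Never take the button or an ear between the fingers, and leave the start button, the speed dial and the things on the bench alone.

Things in the scene. Friction and masses are not known exactly. Their poses are not given: they have to be found in the camera images.
- control_box: Grey control box bolted flat on the bench, 107 x 212 x 65 mm (its x, y, z); foot lugs stand 20 mm out of its long sides, a gland and conduit 60 mm out of its -y end. Origin: centre of its underside, on the bench; z up; it never moves. On its lid: mushroom stop at x 0, y +50 mm; start button at -20, -20; pilot lamp (6 mm high) at +28, -20; speed dial at 0, -68.
- stop_head: Head of the stop button, the only mushroom on the box: a red cap 46 mm across, 20 mm thick, flat top 24 mm across, with two grip ears on opposite sides along its own +x and -x (along the box's x when not turned), 76 mm tip to tip. Each ear: 12 mm wide, 12 mm high, 15 mm out of the cap's rim, rounded tip, its top 5 mm below the cap's. Origin: on its axis, 30 mm below its top.
- stop_top (a point): Centre of the flat top of the mushroom head, on its upright axis: the point to press; moves and turns with the head. Out, it is 95 mm above the bench, and the ears reach from 78 to 90 mm above it; latched in, all this is 6.5 mm lower. Under the head the box lid is at 65 mm, a 60 mm plate at 68 mm and a 36 mm nut at 74 mm.
- stop_ear (a point): Tip of the ear on the head's +x side, 38 mm from the button's axis, at mid height of the ear (11 mm below the cap's top). The other ear is its mirror image on the far side of the axis.
- stop_press (a joint): How far the mushroom is pressed in, m: 0 out, 0.009 at its bottom stop. Sprung: about 4 N starts it, about 8 N takes it to the bottom. Pressed beyond 0.0075 it latches, and when let go it rests at about 0.0065 by itself until it is twisted. Unlatched, it springs back to 0.
- stop_twist (a joint): How far the head is turned clockwise seen from above, rad: 0 at rest, 0.87 at its end stop; it cannot turn the other way. Sprung: 0.03 N m starts it, 0.1 N m takes it to the end stop (about 3 N near an ear's tip). A latched button unlatches at about 0.5 rad and springs out; let go, the head turns back to 0 by itself.
- start (a joint): Travel of the start button, m: 0 out, 0.005 fully in, sprung (2 N starts it). A black flat button 27 mm across, 8 mm above the lid, in a 38 mm steel guard ring 7 mm high. Not to be pressed.
- dial_mark (a point): End of the white mark on top of the black speed dial (a knurled knob 28 mm across, 22 mm high above the lid), 14 mm from its axis. The dial may stand at any angle and turns easily. Not to be turned.
- jar: A paint jar, white plastic, 68 mm across, 85 mm high, standing near the box. Origin: centre of its underside. To be left alone.
- pot: A small amber glass pot with a black lid, 56 mm across, 62 mm high, standing near the box. Origin: centre of its underside. To be left alone.
- tape: A roll of tape lying flat, 92 mm across, 24 mm high, near the box. Origin: centre of its underside. To be left alone.
- offcut: An offcut of stretcher bar, pale wood, 45 x 115 x 18 mm, lying beyond the +y end of the box. Origin: centre of its underside. To be left alone.
- sand_block: A cork sanding block, 65 x 110 x 30 mm, lying beyond the -y end of the box. Origin: centre of its underside. To be left alone.
- knife: A flat palette knife, 200 mm long, under 30 mm high, lying beside the box. Origin: under its middle. To be left alone.
- mug: A white mug 72 mm across and 90 mm high with four brushes that stick up to about 210 mm, standing about 135 mm from the box's middle line on its +x side, towards its -y end. Origin: centre of its underside. To be left alone.

How it is judged:
By the outcome, as a careful person would: the job done as asked, in the order asked, and still so for the second after the job is handed in, with the robot touching nothing.
It also fails if it takes over 48 s, if anything falls off the work surface, if the arm or the gripper's body presses on something with over 40 N, if the wrist force passes 120 N, or if a joint passes its speed limit or range.

## Working session

There is one attempt and no reset: what is moved stays moved. The work goes in short steps, Python scripts to look and compute and a tool call to move; the robot and the scene stay as the last step left them, time stands still between calls to the robot, and variables do not carry over. Pictures are saved under pics/ and viewed, at most 10 in all, crops included, and the job is handed in when it is done.

Besides the shell and the picture viewer there is one more tool, called as a command line: name --argument value ..., lists and objects as JSON in quotes. drive_tool: Moves the arm, as the interface text tells. Its arguments: {"type":"object","properties":{"motion":{"type":"array"}},"required":["motion"]}

```bash
mkdir -p pics; ls; cat > h.py <<'E'
import numpy as np, cv2
from scipy.spatial.transform import Rotation as R
from cell import read_state, viewer, job, spotter
def cam(n):
    m=viewer.camera_model(n); o=np.array(m["orientation"],float)
    M=R.from_rotvec(o).as_matrix() if o.shape==(3,) else (o if o.shape==(3,3) else R.from_quat(o).as_matrix())
    return np.array(m["intrinsics"]),np.array(m["xyz"]),M
def ray(n,u,v,z):
    K,t,M=cam(n); d=M@np.linalg.solve(K,[u,v,1]); return t+d*(z-t[2])/d[2]
def proj(n,p):
    K,t,M=cam(n); q=K@(M.T@(np.array(p)-t)); return q[:2]/q[2]
def snap(n,f=None):
    im=viewer.capture(n)
    if f: cv2.imwrite("pics/"+f,im[:,:,::-1])
    return im
E
python3 - <<'E'
from h import *
for n in("scene","side"):
    snap(n,n+"0.png")
    for k in("control_box","stop_head","stop_top","stop_ear","start","dial_mark","jar","pot","mug","offcut","tape","knife","sand_block"):
        r=spotter.place_of(n,k)
        print(n,k,[(np.round(x["position"],3).tolist(),round(x["confidence"],2)) for x in r[:2]])
s=read_state();print(s["time"],s["position"],s["eef_rot"],s["opening"])
E
```

```text
pics
scene control_box [([0.54, -0.09, -0.003], 0.62)]
scene stop_head [([0.539, -0.039, 0.062], 0.57)]
scene stop_top [([0.543, -0.042, 0.091], 0.68), ([0.667, -0.077, 0.003], 0.4)]
scene stop_ear [([0.582, -0.042, 0.085], 0.55)]Traceback (most recent call last):
  File "<stdin>", line 5, in <module>
ValueError: it knows: control_box, dial_mark, jar, knife, mug, offcut, pot, sand_block, stop_ear, stop_head, stop_top, tape
```

```bash
python3 - <<'E'
from h import *
for n in("scene","side"):
    snap(n,n+"0.png")
    for k in("control_box","stop_head","stop_top","stop_ear","jar","pot","mug","offcut","tape"):
        if n=="scene" and k in("control_box","stop_head"): continue
        r=spotter.place_of(n,k)
        print(n,k,[(np.round(x["position"],3).tolist(),round(x["confidence"],2)) for x in r[:2]])
s=read_state();print(s["time"],s["position"],s["eef_rot"],s["opening"],R.from_rotvec(s["eef_rot"]).as_matrix().round(3))
a=cv2.imread("pics/scene0.png");b=cv2.imread("pics/side0.png")
cv2.imwrite("pics/both.png",cv2.resize(np.vstack([a,b]),None,fx=.71,fy=.71)) 
E
```

```text
scene stop_top [([0.542, -0.041, 0.097], 0.81)]
scene stop_ear [([0.583, -0.044, 0.085], 0.57), ([0.543, -0.044, 0.092], 0.41)]
scene jar [([0.666, -0.078, -0.001], 0.64)]
scene pot [([0.402, -0.157, 0.001], 0.89), ([0.531, 0.098, 0.002], 0.67)]
scene mug [([0.655, -0.248, -0.0], 0.56)]
scene offcut [([0.532, 0.099, -0.001], 0.58)]
scene tape [([0.415, -0.028, -0.002], 0.64)]
side control_box [([0.535, -0.089, -0.001], 0.75), ([0.511, -0.335, -0.002], 0.64)]
side stop_head [([0.539, -0.044, 0.064], 0.73)]
side stop_top [([0.54, -0.043, 0.095], 0.89)]
side stop_ear [([0.579, -0.045, 0.082], 0.74)]
side jar [([0.659, -0.083, 0.001], 0.82), ([0.533, -0.088, 0.0], 0.7)]
side pot [([0.401, -0.156, -0.004], 0.87)]
side mug [([0.66, -0.255, -0.003], 0.96)]
side offcut [([0.532, 0.099, -0.0], 0.56)]
side tape [([0.417, -0.027, -0.006], 0.69)]
1.15 [ 0.17262324 -0.60071731  0.30391341] [ 3.11083134e+00  4.38085853e-01 -1.99843867e-05] 0.08490190121793069 [[ 0.961  0.276 -0.   ]
 [ 0.276 -0.961 -0.   ]
 [-0.     0.    -1.   ]]
```

View pics/both.png

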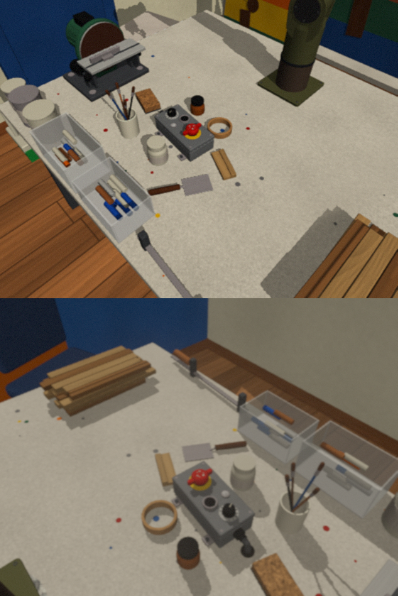

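The networks agree in both views: the stop top is at about (0.541, -0.042, 0.095) and the +x ear at about (0.580, -0.044). The pictures show the red mushroom on the +y end of the box, with the jar on the +x side. I'll shut the fingers and go above it.

drive_tool --motion '[{"jaw": -1,"slide": [23,35,0],"spin": -0.035},{"jaw": -1,"slide": [23,35,0],"spin": -0.035},{"jaw": -1,"slide": [23,35,0],"spin": -0.035},{"jaw": -1,"slide": [23,35,0],"spin": -0.035},{"jaw": -1,"slide": [23,35,0],"spin": -0.035},{"jaw": -1,"slide": [23,35,0],"spin": -0.035},{"jaw": -1,"slide": [23,35,0],"spin": -0.035},{"jaw": -1,"slide": [23,35,0],"spin": -0.035}]'

```text
time: 2.15
position: [0.3575, -0.3196, 0.3041]
eef_rot: [3.141, -0.002, 0.001]
wrist_force: [0.3, -0.1, 0.1]
opening: -0.0
finger_force: 0.0
```

drive_tool --motion '[{"jaw": -1,"slide": [23,35,-12],"spin": 0},{"jaw": -1,"slide": [23,35,-12],"spin": 0},{"jaw": -1,"slide": [23,35,-12],"spin": 0},{"jaw": -1,"slide": [23,35,-12],"spin": 0},{"jaw": -1,"slide": [23,35,-12],"spin": 0},{"jaw": -1,"slide": [23,35,-12],"spin": 0},{"jaw": -1,"slide": [23,35,-12],"spin": 0},{"jaw": -1,"slide": [23,35,-12],"spin": 0}]'

```text
time: 3.15
position: [0.5416, -0.0394, 0.2077]
eef_rot: [3.141, -0.0, 0.001]
wrist_force: [0.4, 0.8, 0.1]
opening: -0.0001
finger_force: 0.0
```

```bash
python3 - <<'E'
from h import *
a=snap("wrist","w1.png"); b=snap("side","s1.png")
for n in("wrist","side"):
    for k in("stop_top","stop_ear"):
        print(n,k,[(np.round(x["position"],4).tolist(),round(x["confidence"],2)) for x in spotter.place_of(n,k)[:2]])
u,v=proj("side",[.541,-.042,.095]).astype(int);print(u,v,read_state()["position"])
c=cv2.resize(b[v-60:v+40,u-67:u+67],(536,400),interpolation=cv2.INTER_CUBIC)
cv2.imwrite("pics/ws1.png",np.hstack([cv2.resize(a,(380,285)),cv2.resize(c,(382,285))])[:,:,::-1])
E
```

```text
wrist stop_top [([0.5449, -0.039, 0.0948], 0.6)]
wrist stop_ear [([0.5822, -0.0422, 0.0825], 0.96)]
side stop_top [([0.5422, -0.0393, 0.0936], 0.88), ([0.6971, 0.0619, -0.0004], 0.21)]
side stop_ear [([0.5795, -0.0492, 0.0855], 0.61), ([0.5473, -0.0436, 0.0648], 0.22)]
281 248 [ 0.54015985 -0.04189049  0.20810175]
```

View pics/ws1.png

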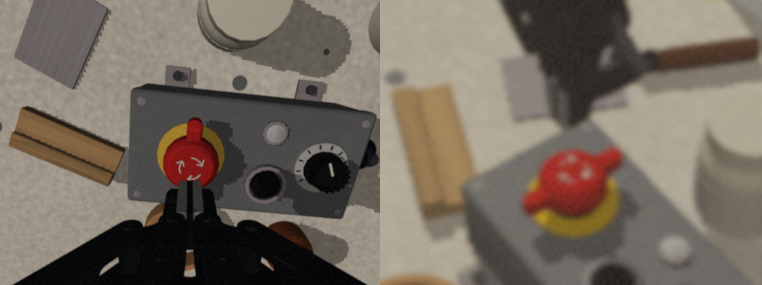

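The wrist view shows the shut fingers over the red cap, with the +x ear up and the box turned only slightly. The side view shows the tips above the cap and clear of it. Now I press.

drive_tool --motion '[{"jaw": -1,"slide": [2,1,-9],"spin": 0},{"jaw": -1,"slide": [0,0,-9],"spin": 0},{"jaw": -1,"slide": [0,0,-9],"spin": 0},{"jaw": -1,"slide": [0,0,-9],"spin": 0},{"jaw": -1,"slide": [0,0,-4],"spin": 0},{"jaw": -1,"slide": [0,0,-4],"spin": 0},{"jaw": -1,"slide": [0,0,-2],"spin": 0},{"jaw": -1,"slide": [0,0,0],"spin": 0}]'

```text
time: 4.45
position: [0.5422, -0.0397, 0.1622]
eef_rot: [3.141, -0.0, -0.001]
wrist_force: [-2.3, -0.2, 6.0]
opening: -0.0001
finger_force: 2.6
```

drive_tool --motion '[{"jaw": -1,"slide": [0,0,-1],"spin": 0},{"jaw": -1,"slide": [0,0,-1],"spin": 0},{"jaw": -1,"slide": [0,0,-1],"spin": 0},{"jaw": -1,"slide": [0,0,-1],"spin": 0},{"jaw": -1,"slide": [0,0,-0.5],"spin": 0},{"jaw": -1,"slide": [0,0,0],"spin": 0},{"jaw": -1,"slide": [0,0,0],"spin": 0},{"jaw": -1,"slide": [0,0,0],"spin": 0}]'

```text
time: 5.45
position: [0.5423, -0.0397, 0.1586]
eef_rot: [3.141, -0.0, -0.0]
wrist_force: [-3.1, 0.5, 12.9]
opening: -0.0001
finger_force: 6.2
```

It reads 13 N at 9 mm, so the button is bottomed. I'll lift off and look.

drive_tool --motion '[{"jaw": -1,"slide": [0,0,4],"spin": 0},{"jaw": -1,"slide": [0,0,6],"spin": 0},{"jaw": -1,"slide": [0,0,10],"spin": 0},{"jaw": -1,"slide": [0,0,12],"spin": 0},{"jaw": -1,"slide": [0,0,12],"spin": 0},{"jaw": -1,"slide": [0,0,6],"spin": 0},{"jaw": -1,"slide": [0,0,0],"spin": 0},{"jaw": -1,"slide": [0,0,0],"spin": 0}]'

```text
time: 6.45
position: [0.5424, -0.0397, 0.2072]
eef_rot: [3.142, -0.0, -0.001]
wrist_force: [0.0, -0.6, 1.0]
opening: 0.0002
finger_force: 0.0
```

```bash
python3 - <<'E'
from h import *
s=read_state();print(s["position"],s["wrist_force"])
a=snap("wrist","w2.png"); b=snap("side","s2.png")
for n in("wrist","side"):
    for k in("stop_top","stop_ear","control_box"):
        print(n,k,[(np.round(x["position"],4).tolist(),round(x["confidence"],2)) for x in spotter.place_of(n,k)[:2]])
b1=cv2.imread("pics/s1.png")[:,:,::-1]
u,v=281,248
f=lambda b:cv2.resize(b[v-60:v+40,u-67:u+67],(382,285),interpolation=cv2.INTER_CUBIC)
cv2.imwrite("pics/ws2.png",np.hstack([f(b1),f(b)])[:,:,::-1])
E
```

```text
[ 0.54239606 -0.03970225  0.20717487] [ 0.0371143  -0.57079187  1.00679232]
wrist stop_top [([0.5414, -0.0378, 0.0879], 0.77)]
wrist stop_ear [([0.5816, -0.0447, 0.0786], 0.9)]
wrist control_box [([0.5334, -0.0885, 0.0017], 0.65)]
side stop_top [([0.5442, -0.0407, 0.0881], 0.78), ([0.5334, -0.0906, 0.0005], 0.26)]
side stop_ear [([0.5785, -0.0456, 0.0776], 0.79)]
side control_box [([0.5347, -0.0885, 0.0013], 0.87), ([0.5404, -0.153, 0.0917], 0.63)]
```

View pics/ws2.png

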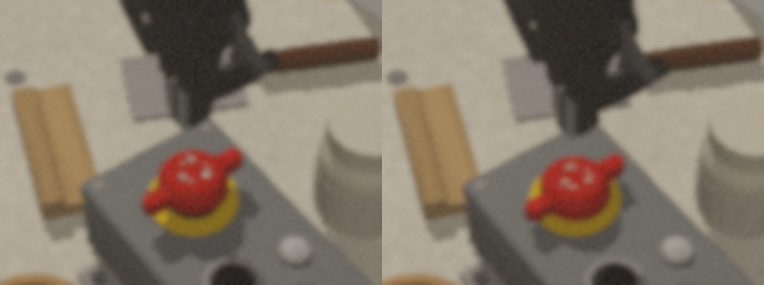

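The button stays in: the cap sits visibly lower, at about 88 mm. The ear direction gives a box yaw of about -0.13. I'll go to the +y side of the +x ear and lower the fingertip beside it.

drive_tool --motion '[{"jaw": -1,"slide": [12,10,0],"spin": -0.05},{"jaw": -1,"slide": [15,10,0],"spin": -0.05},{"jaw": -1,"slide": [15,10,0],"spin": -0.03},{"jaw": -1,"slide": [0,0,-12],"spin": 0},{"jaw": -1,"slide": [0,0,-13],"spin": 0},{"jaw": -1,"slide": [0,0,-12],"spin": 0},{"jaw": -1,"slide": [0,0,0],"spin": 0},{"jaw": -1,"slide": [0,0,0],"spin": 0}]'

```text
time: 7.85
position: [0.5846, -0.01, 0.1704]
eef_rot: [3.135, -0.205, 0.0]
wrist_force: [-0.3, -0.5, -0.8]
opening: 0.0002
finger_force: 0.0
```

```bash
python3 - <<'E'
from h import *
s=read_state();print(s["position"],s["wrist_force"])
a=snap("wrist","w3.png"); b=snap("side","s3.png")
for n in("wrist","side"):
    for k in("stop_top","stop_ear"):
        print(n,k,[(np.round(x["position"],4).tolist(),round(x["confidence"],2)) for x in spotter.place_of(n,k)[:2]])
u,v=281,248
f=lambda b:cv2.resize(b[v-60:v+40,u-67:u+67],(382,285),interpolation=cv2.INTER_CUBIC)
cv2.imwrite("pics/ws3.png",np.hstack([cv2.resize(a,(380,285)),f(b)])[:,:,::-1])
E
```

```text
[ 0.58459717 -0.0100186   0.17043367] [-0.27389146 -0.46222483 -0.77245332]
wrist stop_top [([0.5332, -0.0883, -0.0021], 0.58)]
wrist stop_ear [([0.5817, -0.0442, 0.0813], 0.67)]
side stop_top [([0.5411, -0.0443, 0.0861], 0.94)]
side stop_ear [([0.5774, -0.0445, 0.0775], 0.71), ([0.6964, 0.0635, -0.0012], 0.35)]
```

View pics/ws3.png

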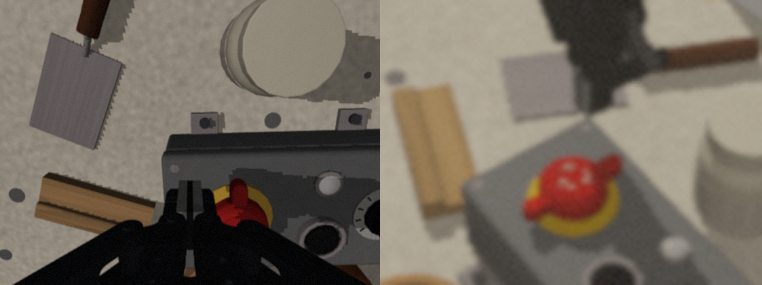

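Seen from the wrist, the fingertip is on the +y side of the +x ear with a gap, and the box now lies square to the tool. I'll lower it and start pushing along -y of the box.

drive_tool --motion '[{"jaw": -1,"slide": [0,0,-8],"spin": 0},{"jaw": -1,"slide": [0,0,-8],"spin": 0},{"jaw": -1,"slide": [0,0,-6],"spin": 0},{"jaw": -1,"slide": [0,0,0],"spin": 0},{"jaw": -1,"slide": [-0.5,-4,0],"spin": 0},{"jaw": -1,"slide": [-0.5,-4,0],"spin": 0},{"jaw": -1,"slide": [-0.5,-4,0],"spin": 0},{"jaw": -1,"slide": [0,0,0],"spin": 0}]'

```text
time: 9.15
position: [0.5831, -0.0225, 0.1486]
eef_rot: [3.134, -0.206, 0.0]
wrist_force: [-0.6, 0.2, -0.1]
opening: -0.0
finger_force: 0.0
```

drive_tool --motion '[{"jaw": -1,"slide": [-0.5,-4,0],"spin": 0},{"jaw": -1,"slide": [-0.5,-3,0],"spin": 0},{"jaw": -1,"slide": [0,-2,0],"spin": 0},{"jaw": -1,"slide": [-0.5,-2,0],"spin": 0},{"jaw": -1,"slide": [0,-2,0],"spin": 0},{"jaw": -1,"slide": [0,0,0],"spin": 0},{"jaw": -1,"slide": [0,0,0],"spin": 0},{"jaw": -1,"slide": [0,0,0],"spin": 0}]'

```text
time: 10.15
position: [0.5818, -0.0348, 0.1485]
eef_rot: [3.135, -0.204, 0.001]
wrist_force: [1.4, 1.1, 0.5]
opening: 0.0002
finger_force: 0.8
```

drive_tool --motion '[{"jaw": -1,"slide": [-0.5,-2,0],"spin": 0},{"jaw": -1,"slide": [0,-2,0],"spin": 0},{"jaw": -1,"slide": [-0.5,-2,0],"spin": 0},{"jaw": -1,"slide": [0,-2,0],"spin": 0},{"jaw": -1,"slide": [0,0,0],"spin": 0},{"jaw": -1,"slide": [0,0,0],"spin": 0},{"jaw": -1,"slide": [0,0,0],"spin": 0},{"jaw": -1,"slide": [0,0,0],"spin": 0}]'

```text
time: 11.15
position: [0.5804, -0.0425, 0.1483]
eef_rot: [-3.135, 0.204, 0.001]
wrist_force: [-0.4, 1.1, -0.3]
opening: 0.0004
finger_force: 1.0
```

```bash
python3 - <<'E'
from h import *
s=read_state();print(s["position"],s["wrist_force"],s["wrist_torque"])
a=snap("wrist","w4.png"); b=snap("side","s4.png")
for n in("wrist","side"):
    for k in("stop_top","stop_ear"):
        print(n,k,[(np.round(x["position"],4).tolist(),round(x["confidence"],2)) for x in spotter.place_of(n,k)[:2]])
u,v=281,248
f=lambda b:cv2.resize(b[v-60:v+40,u-67:u+67],(382,285),interpolation=cv2.INTER_CUBIC)
cv2.imwrite("pics/ws4.png",np.hstack([cv2.resize(a,(380,285)),f(b)])[:,:,::-1])
E
```

```text
[ 0.58038918 -0.04252607  0.14831486] [-0.43859973  1.14913376 -0.2817607 ] [ 0.51136243 -0.02803689 -0.01646046]
wrist stop_top []
wrist stop_ear [([0.5769, -0.062, 0.0833], 0.93)]
side stop_top [([0.541, -0.0433, 0.0963], 0.78)]
side stop_ear [([0.5705, -0.0637, 0.0817], 0.95), ([0.4185, -0.028, -0.0037], 0.51)]
```

View pics/ws4.png

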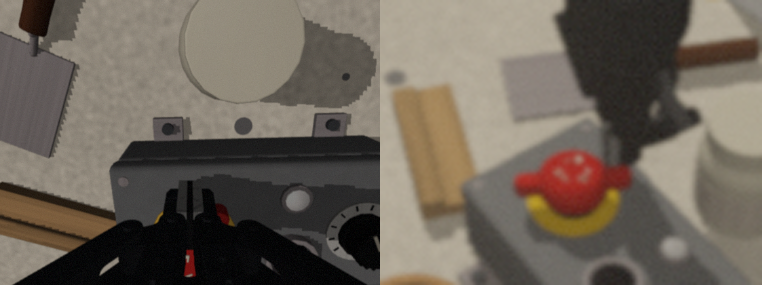

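The side view shows the ear turned by roughly 0.5 rad and the cap apparently up, with more yellow plate below it. I'll push a little more for margin.

drive_tool --motion '[{"jaw": -1,"slide": [-0.5,-2,0],"spin": 0},{"jaw": -1,"slide": [0,-2,0],"spin": 0},{"jaw": -1,"slide": [0,0,0],"spin": 0},{"jaw": -1,"slide": [0,0,0],"spin": 0},{"jaw": -1,"slide": [0,0,0],"spin": 0},{"jaw": -1,"slide": [0,0,0],"spin": 0},{"jaw": -1,"slide": [0,0,0],"spin": 0},{"jaw": -1,"slide": [0,0,0],"spin": 0}]'

```text
time: 12.45
position: [0.5807, -0.0469, 0.1486]
eef_rot: [3.135, -0.204, 0.002]
wrist_force: [4.1, -0.2, 0.2]
opening: -0.0003
finger_force: 2.3
```

```bash
python3 - <<'E'
from h import *
for n in ("side","scene"):
  for i in range(2):
    snap(n)
    for k in("stop_top","stop_ear"):
        print(n,k,[(np.round(x["position"],4).tolist(),round(x["confidence"],2)) for x in spotter.place_of(n,k)[:1]])
E
```

```text
side stop_top [([0.5408, -0.0387, 0.0915], 0.83)]
side stop_ear [([0.5668, -0.0647, 0.0815], 0.75)]
side stop_top [([0.5414, -0.0425, 0.094], 0.71)]
side stop_ear [([0.5718, -0.0643, 0.0825], 0.92)]
scene stop_top [([0.5386, -0.0418, 0.0926], 0.75)]
scene stop_ear [([0.5756, -0.0633, 0.0845], 0.73)]
scene stop_top [([0.5441, -0.0462, 0.0944], 0.61)]
scene stop_ear [([0.5748, -0.0615, 0.0841], 0.72)]
```

The cap is up again at about 94 mm. I'll back off in +y, lift, and check.

drive_tool --motion '[{"jaw": -1,"slide": [0.5,6,0],"spin": 0},{"jaw": -1,"slide": [1,8,0],"spin": 0},{"jaw": -1,"slide": [1,9,0],"spin": 0},{"jaw": -1,"slide": [1,9,0],"spin": 0},{"jaw": -1,"slide": [1,8,0],"spin": 0},{"jaw": -1,"slide": [0,0,20],"spin": 0},{"jaw": -1,"slide": [0,0,25],"spin": 0},{"jaw": -1,"slide": [0,10,25],"spin": 0}]'

```text
time: 14.05
position: [0.5833, 0.0025, 0.2186]
eef_rot: [3.133, -0.207, -0.005]
wrist_force: [0.6, 0.4, 0.2]
opening: -0.0
finger_force: 0.0
```

```bash
python3 - <<'E'
from h import *
s=read_state();print(s["position"],s["wrist_force"])
for n in ("side","scene","wrist"):
    b=snap(n,n+"5.png")
    for k in("stop_top","stop_ear"):
        print(n,k,[(np.round(x["position"],4).tolist(),round(x["confidence"],2)) for x in spotter.place_of(n,k)[:1]])
u,v=281,248
f=lambda n:cv2.resize(cv2.imread("pics/"+n)[v-60:v+40,u-67:u+67],(382,285),interpolation=cv2.INTER_CUBIC)
cv2.imwrite("pics/ws5.png",np.vstack([np.hstack([f("s1.png"),f("side5.png")]),np.hstack([f("s2.png"),cv2.resize(cv2.imread("pics/wrist5.png"),(382,285))])]))
E
```

```text
[0.58329128 0.00245033 0.21858481] [0.59041328 0.35440238 0.22247729]
side stop_top [([0.5439, -0.0431, 0.0931], 0.98)]
side stop_ear [([0.5776, -0.0444, 0.0834], 0.61)]
scene stop_top [([0.5421, -0.0455, 0.0935], 0.73)]
scene stop_ear []
wrist stop_top [([0.5428, -0.0372, 0.0949], 0.9)]
wrist stop_ear [([0.5823, -0.0455, 0.0863], 0.95)]
```

View pics/ws5.png

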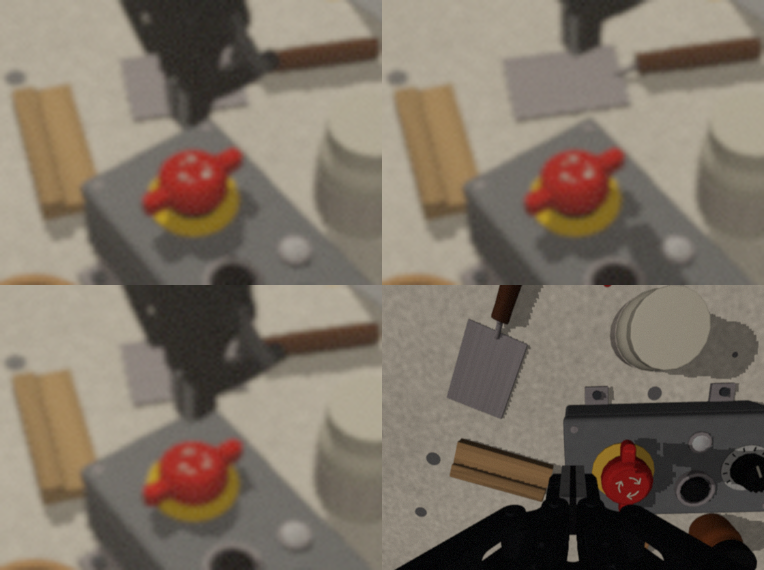

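The side view now matches the first picture: the cap top is back at crop row 150 (it was about 5 rows lower when latched), the ears are turned back, and nothing else has moved.

```bash
python3 -c "
from cell import job
print(job.sign_off())"
```

```text
the job is handed in; nothing more can be done
None
```

The stop button was pressed until it latched and seen to stay in, then unlatched by pushing one ear clockwise; it is now fully out and turned back, with the hand clear, and the job is handed in (robot clock about 14 s).

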